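# Pack the jeweller's finishing caddy

## Task

Pack the wooden caddy on the jeweller's bench: put the red-lidded jar, the blue ring box, the yellow bottle and the green polishing bar each into the tray of its own colour, set down (not dropped) upright and flat on the tray's floor, clear of its rim. Leave the black-lidded jar and the white bar where they are: they do not belong in the caddy.

Things in the scene. Friction and masses are not known exactly. Their poses are not given: they have to be found in the camera images.
- jar_red: round white jar with a red screw lid, 50 mm across (body below the lid 48 mm), 46 mm tall, loose, 90 g; origin at the centre of its underside, z up
- ringbox: blue ring box with a brass seam, 50 mm (its x) by 44 mm (its y), 40 mm tall, loose, 80 g, lid fixed shut; origin at the centre of its underside, z up
- bottle: small yellow dropper bottle: round body 36 mm across and 40 mm tall, narrowing above to a 16 mm nozzle, 58 mm tall in all, loose, 50 g; origin at the centre of its underside, z up
- bar_green: green bar of polishing compound with a brown paper band, 64 mm long (its x), 32 mm wide (its y), 36 mm tall, lying flat, loose, 120 g; origin at the centre of its underside, z up
- jar_black: look-alike: the same jar as the red-lidded one (50 mm across, 46 mm tall, loose) but with a black lid; does not belong in the caddy; origin at the centre of its underside
- bar_white: look-alike: the same bar as the green one (64 x 32 x 36 mm, long side along its x, loose) but white; does not belong in the caddy; origin at the centre of its underside
- tray_red: red open square tray, 96 mm outside, 88 mm inside, 14 mm tall, floor 4 mm thick (rim 10 mm above it); origin at its underside's centre, 6 mm above the bench; x, y along its sides. Fixed in the dark wooden caddy, 206 mm square with 18 mm walls, holding the four trays two by two, 98 mm apart; tray order changes and the caddy may be turned
- tray_blue: blue open square tray, 96 mm outside, 88 mm inside, 14 mm tall, floor 4 mm thick (rim 10 mm above it); origin at its underside's centre, 6 mm above the bench; x, y along its sides. Fixed in the dark wooden caddy, 206 mm square with 18 mm walls, holding the four trays two by two, 98 mm apart; tray order changes and the caddy may be turned
- tray_yellow: yellow open square tray, 96 mm outside, 88 mm inside, 14 mm tall, floor 4 mm thick (rim 10 mm above it); origin at its underside's centre, 6 mm above the bench; x, y along its sides. Fixed in the dark wooden caddy, 206 mm square with 18 mm walls, holding the four trays two by two, 98 mm apart; tray order changes and the caddy may be turned
- tray_green: green open square tray, 96 mm outside, 88 mm inside, 14 mm tall, floor 4 mm thick (rim 10 mm above it); origin at its underside's centre, 6 mm above the bench; x, y along its sides. Fixed in the dark wooden caddy, 206 mm square with 18 mm walls, holding the four trays two by two, 98 mm apart; tray order changes and the caddy may be turned
There are look-alikes about, which are no part of the job. Of the things that look like the bottle, the smaller one is meant.

How it is judged (in metres and radians):
At the end, for the whole second after the job is handed in: Each of the four stands in the tray of its colour: origin within 32 mm of the tray centre along each tray axis, underside on the tray floor (under 8 mm above the tray underside), tilt under 0.12 rad, under 0.02 m/s; black-lidded jar and white bar within 25 mm of their starts (x of jar_red in the frame of tray_red between -0.032 and 0.032 m and y of jar_red in the frame of tray_red between -0.032 and 0.032 m and z of jar_red in the frame of tray_red between 0 and 0.008 m and angle between each of jar_red, ringbox, bottle, bar_green's own z axis and vertical below 0.12 rad and linear speed of each of jar_red, ringbox, bottle, bar_green below 0.02 m/s and x of ringbox in the frame of tray_blue between -0.032 and 0.032 m and y of ringbox in the frame of tray_blue between -0.032 and 0.032 m and z of ringbox in the frame of tray_blue between 0 and 0.008 m and x of bottle in the frame of tray_yellow between -0.032 and 0.032 m and y of bottle in the frame of tray_yellow between -0.032 and 0.032 m and z of bottle in the frame of tray_yellow between 0 and 0.008 m and x of bar_green in the frame of tray_green between -0.032 and 0.032 m and y of bar_green in the frame of tray_green between -0.032 and 0.032 m and z of bar_green in the frame of tray_green between 0 and 0.008 m and distance of each of jar_black, bar_white from where it was at the start of the episode below 0.025 m); the robot touches nothing.
It fails at once if one of the four things is dropped or thrown (over 0.8 m/s with its underside less than 50 mm above the bench) ((height (world z) of jar_red below 0.05 m and linear speed of jar_red above 0.8 m/s) or (height (world z) of ringbox below 0.05 m and linear speed of ringbox above 0.8 m/s) or (height (world z) of bottle below 0.05 m and linear speed of bottle above 0.8 m/s) or (height (world z) of bar_green below 0.05 m and linear speed of bar_green above 0.8 m/s)).
It fails at once if the look-alike jar_black is moved by more than 25 mm (distance of jar_black from where it was at the start of the episode above 0.025 m).
It fails at once if the look-alike bar_white is moved by more than 25 mm (distance of bar_white from where it was at the start of the episode above 0.025 m).
It also fails if it takes over 99 s, if anything falls off the work surface, if the arm or the gripper's body presses on something with over 40 N, if the wrist force passes 120 N, or if a joint passes its speed limit or range.

## Robot

A 6-joint arm with a two-finger parallel gripper is mounted at the origin on the work surface. World frame = base frame: x ahead of the robot, y to its left, z up, the work surface at z = 0. Lengths are in mm, angles in rad, forces in N, time in s.
With the tool pointing down it reaches from about 300 to 775 mm from the base axis. Payload 14.6 kg.
Tool frame: the origin (TCP) lies at the very end of the fingers, on their centre line; the grasp point (between the pads) lies 19 mm behind it; z points along the fingers, y is the line along which they close (so a half turn about z gives the same grasp; the last joint's range is limited). The gripper opens to 94 mm and grips with 3 to 60 N. Pads are 16 mm wide; open, the fingers measure 119 mm over their backs; the gripper's body (75 mm by 177 mm) begins 78 mm behind the grasp point.
Start: joints at [1.222, 0.3, 1.521, -0, 1.321, -0.067], TCP at [152.944, 528.297, 205.446] pointing down, gripper open.
Joint ranges: [-3.03, 3.03], [-0.79, 2.21], [0.23, 2.52], [-1.04, 4.18], [0, 3.07], [-2.55, 2.55]. Speed limits (rad/s): [2.22, 2.22, 2.57, 3.14, 3.14, 3.14].

## Interface

Orientations are given as [roll, pitch, yaw] about the fixed x, y, z axes, in that order (R = Rz(yaw) Ry(pitch) Rx(roll)).
In Python, from cell import manip, optics gives the robot as it stands.
- The arm moves only by the shell command python3 -m crank 'ROWS' [FORCE]. ROWS is JSON, a list of rows, each a list of 7 numbers: the opening in per cent of the stroke, from 0 (shut) to 100 (fully open), then the shift along the tool's x, y, z in mm, then the turn, a rotation vector about the tool's x, y, z in rad. A call has 1 to 10 rows; each row is the pose to reach, as a shift and turn from the pose commanded when the call began, along the tool's axes at that moment; what a row does not reach only later rows make up. A row lasts 1/10 s, in which the tool goes at most 50 mm and 8.59 degrees, less where a joint would pass 70% of its speed; a pose out of reach is approached as far as the arm can. A call with a gripper value outside its range is refused whole. The fingers move at their own pace and stop on an object; FORCE is the grip in N (left out, the last holds). Time passes only in rows, so rows that repeat a pose let the fingers close. It gives the time, the measured TCP pose, the force, the opening and the grip force at its end, in the units of the state.
- manip.read_state(): the state, without advancing time (a new reading comes with each control period).
- optics.camera(name): name is "scene" or "top" or "wrist"; returns (picture, depth): 384x512x3 uint8, red, green, blue; 384x512 float32, mm along the optical axis (not along the pixel's ray), 0 where there is no reading.
- optics.calibration(name): a dict with "camera_matrix" (3x3 intrinsics, pixels), "R" (3x3) and "t" (3): a world point X has camera coordinates R X + t. Camera axes: x right, y down, z forward; pixel columns grow to the right and rows downward; lengths in mm; the calibration is good to about 2 mm. The wrist camera is an equidistant fisheye: a pixel r from the principal point sees the ray r / f radians off the axis. A picture is of the moment at which its call begins: read the wrist's pose just before it. calibration takes no time and is no camera call; for the wrist camera it gives the pose at the moment of the call.
- manip.sign_off(): hands the job in; it is judged then, once.
The state is a dict: "clock": time; "joints": joint angles; "qd": joint speeds; "effort": joint torques, N m; "eef_pos": TCP position; "eef_rot": TCP orientation; "wrist_force": force on the tool from outside, world axes, zero at the start; "moment": the same for the moment, N m; "finger_gap": finger opening in mm; "finger_force": force on a finger pad.
Only numpy, scipy, OpenCV 4.12 (cv2) and the standard library are available. Lean on these libraries where they do the work, as an engineer would, in place of code of your own. Each camera call takes 0.05 s, during which the arm holds its last target. There are 200 camera calls.

## Working session

There is one attempt and no reset: what is moved stays moved. The work goes in short steps, Python scripts to look and compute and a shell command to move; the robot and the scene stay as the last step left them, time stands still between calls to the robot, and variables do not carry over. Pictures are saved under pics/ and viewed, at most 14 in all, crops included, and the job is handed in when it is done.

```bash
ls; mkdir -p pics; cat > h.py <<'E'
import numpy as np, cv2
from cell import manip, optics
def world(name,d,c,u,v):
    K=np.array(c["camera_matrix"]);R=np.array(c["R"]);t=np.array(c["t"]).ravel()
    z=d[v,u]; p=np.stack([(u-K[0,2])/K[0,0]*z,(v-K[1,2])/K[1,1]*z,z],-1)
    return (p-t)@R
E
python3 - <<'E'
from h import *
print(manip.read_state())
for n in("top","scene"):
    p,d=optics.camera(n);c=optics.calibration(n);np.savez(n+".npz",p=p,d=d,**{k:np.array(c[k]) for k in("camera_matrix","R","t")})
    cv2.imwrite(f"pics/{n}0.png",cv2.resize(p[...,::-1],(768,576),interpolation=cv2.INTER_CUBIC))
E
```

```text
pics
{'clock': 0.0, 'joints': array([ 1.22237652e+00,  3.00482450e-01,  1.52160076e+00, -2.39138197e-05,
        1.32072035e+00, -6.66255157e-02]), 'qd': array([-1.59751793e-04, -1.01371408e-03, -7.13342876e-05,  1.11923516e-03,
        2.25100923e-04, -6.98098624e-04]), 'effort': array([-7.05341081e-04, -5.31821716e+01, -3.52705014e+01,  7.07658450e-02,
        2.47379526e-02, -7.44307886e-05]), 'eef_pos': array([152.87115269, 528.03900046, 204.87178861]), 'eef_rot': array([-3.14038289e+00, -5.75062972e-05,  2.85980426e+00]), 'wrist_force': array([0.13449548, 0.24113487, 0.34454051]), 'moment': array([-0.01086893, -0.01166028,  0.00228605]), 'finger_force': 0.0, 'finger_gap': 94.17754927673312}
```

View pics/top0.png

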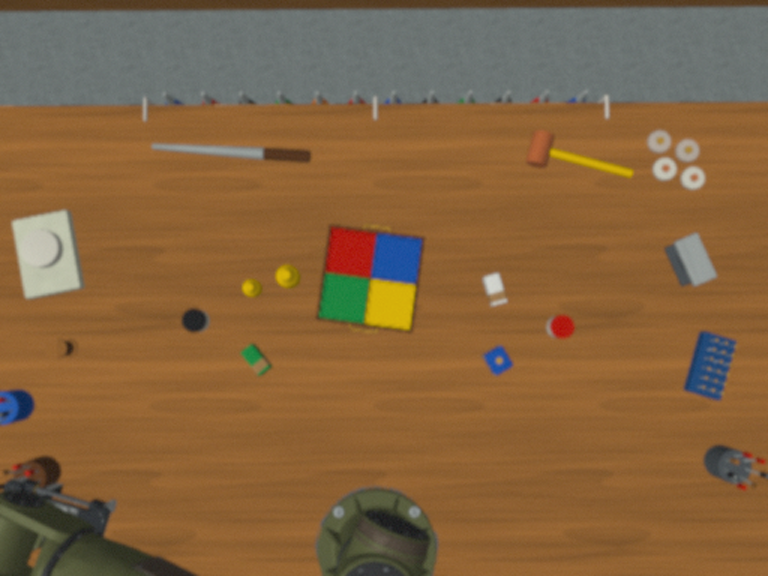

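View pics/scene0.png

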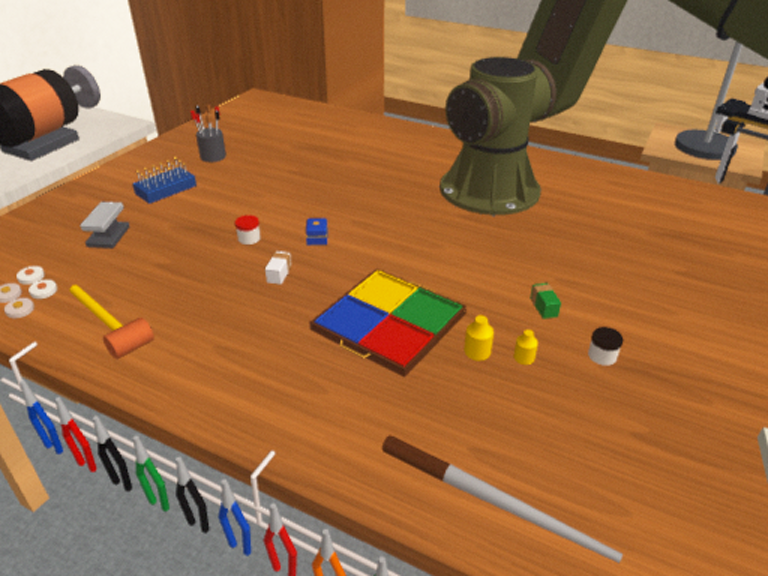

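The top view (768x576 view) shows the caddy at (371,278) with red, blue, green and yellow trays. The green bar is at (256,359), the blue ring box at (498,361), the red jar at (562,327), the black jar at (195,320) and the white bar at (495,288). There are two yellow bottles: (251,288) and (288,276). The one at (251,288) looks smaller, so it fits the description. I'll measure both and confirm in a crop.

```bash
cat > seg.py <<'E'
from h import *
def comp(p,d,c,name="top",zmin=20,zmax=75,verbose=True):
    v,u=np.mgrid[:384,:512]; W=world(name,d,c,u,v)
    H=W[...,2]; out=[]
    m=((H>zmin)&(H<zmax)&(d>0)&(W[...,0]>250)&(np.abs(W[...,1])<480)).astype(np.uint8)
    n,l,s,ce=cv2.connectedComponentsWithStats(m)
    for i in range(1,n):
        if s[i,4]<15: continue
        k=l==i; h=np.percentile(H[k],90); t=k&(H>h-6)
        r=cv2.minAreaRect(W[t][:,:2].astype(np.float32))
        print(ce[i].round(),s[i,4],"h%.0f"%h,"rgb",p[t].mean(0).round(),"ctr",np.round(r[0],1),"size",np.round(r[1],1),"ang%.1f"%r[2],"max%.0f"%H[k].max(), "mean",W[t][:,:2].mean(0).round(1))
    return W
E
python3 - <<'E'
from seg import *
z=np.load("top.npz");p,d=z["p"],z["d"]
W=comp(p,d,z)
hsv=cv2.cvtColor(p,cv2.COLOR_RGB2HSV)
reg=(W[...,0]>350)&(W[...,0]<700)&(np.abs(W[...,1])<160)&(W[...,2]<20)&(hsv[...,1]>170)
print(W[250,250],W[185,248])
for n,(a,b) in dict(red=(0,4),yellow=(20,32),green=(50,80),blue=(105,125)).items():
    m=(reg&(hsv[...,0]>=a)&(hsv[...,0]<=b)).astype(np.uint8)
    _,l,s,_=cv2.connectedComponentsWithStats(m); i=1+s[1:,4].argmax()
    k=l==i; r=cv2.minAreaRect(W[k][:,:2].astype(np.float32)); print(n,s[i,4],np.round(r[0],1),np.round(r[1]),r[2],"z",np.median(W[k][:,2]))
cv2.imwrite("pics/crop.png",cv2.resize(p[160:260,110:410,::-1],None,fx=2.6,fy=2.6,interpolation=cv2.INTER_CUBIC))
E
```

```text
[369. 102.] 540 h47 rgb [157.  89.  51.] ctr [ 832.2 -367.4] size [72.6 70.3] ang73.7 max55 mean [ 837.  -350.6]
[164. 101.] 540 h30 rgb [114. 100.  87.] ctr [838.3 302.1] size [328.5  22.9] ang85.4 max38 mean [833.6 249.8]
[192. 184.] 173 h71 rgb [191. 158.  10.] ctr [566.1 183.5] size [20.4 21.7] ang44.1 max75 mean [565.9 182.3]
[330. 193.] 218 h40 rgb [185. 175. 158.] ctr [ 538.9 -252.3] size [63.1 33.3] ang15.6 max44 mean [ 538.6 -251.3]
[168. 192.] 110 h59 rgb [191. 158.  10.] ctr [544.2 257.7] size [15.2 17.1] ang56.2 max64 mean [543.9 257.6]
[275. 192.] 18 h24 rgb [133. 110.  52.] ctr [542.5 -81.3] size [36.7 11.1] ang30.2 max27 mean [542.9 -81.5]
[129. 214.] 218 h49 rgb [51. 46. 42.] ctr [476.1 377.3] size [48.  46.7] ang89.9 max54 mean [475.2 376. ]
[374. 218.] 220 h50 rgb [170.  35.  22.] ctr [ 461.3 -386.7] size [47.9 46.3] ang89.8 max56 mean [ 459.9 -387.5]
[170. 240.] 222 h39 rgb [ 86. 123.  66.] ctr [393.9 249.5] size [64.  31.7] ang39.8 max44 mean [393.6 249.4]
[332. 240.] 240 h44 rgb [ 60.  86. 146.] ctr [ 390.7 -256.4] size [48.7 41.2] ang30.2 max49 mean [ 390.2 -256.3]
[ 3.59756708e+02 -2.10825777e-01  1.77084954e+00] [565.89278294   5.36609315  20.09074819]
red 790 [623.4  53.9] [91. 92.] 82.08297729492188 z 9.851346946061504
yellow 904 [507.7 -32.1] [102.  98.] 82.70462799072266 z 10.582717394066453
green 752 [523.5  66.5] [88. 87.] 81.80472564697266 z 9.848153273031897
blue 760 [608.1 -46. ] [90. 88.] 82.10582733154297 z 10.187323789783306
```

View pics/crop.png

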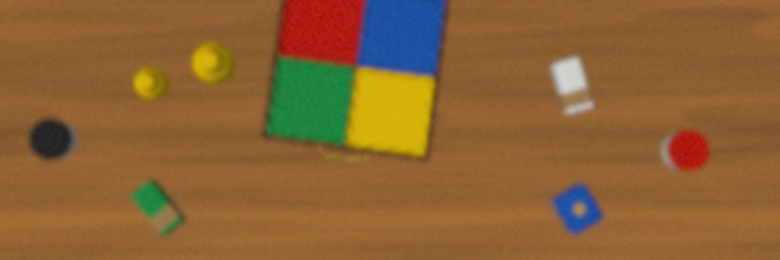

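Measured heights are 59 mm for the bottle at (251,288) and 71 mm for the one at (288,276). The listed bottle is 58 mm tall, so (251,288) at world (544,258) is the one meant, and the crop agrees. The tray centres also fit the 98 mm pitch. I'll start with the green bar.

```bash
cat > plan.py <<'E'
# plan.py x y z closing_angle_deg(or keep): shift/turn in tool axes from present pose
import sys; from h import *
from scipy.spatial.transform import Rotation as Ro
s=manip.read_state(); R=Ro.from_euler('xyz',s["eef_rot"]); x,y,z=map(float,sys.argv[1:4])
if sys.argv[4]=="k": psi=s["eef_rot"][2]
else:
    b=np.radians(float(sys.argv[4]))+np.pi/2; q1=np.arctan2(y,x)
    psi=min((b+k*np.pi for k in(-2,-1,0,1,2)),key=lambda a:abs(q1+np.pi/2-a))
    print("q6",round(q1+np.pi/2-psi,2))
T=Ro.from_euler('xyz',[np.pi,0,psi])
print("t",round(s["clock"],1),"pos",s["eef_pos"].round(1),"gap",s["finger_gap"].round(1),"SHIFT",R.inv().apply(np.array([x,y,z])-s["eef_pos"]).round(1),"TURN",(R.inv()*T).as_rotvec().round(3))
E
python3 plan.py 394 249.5 90 129.8
```

```text
q6 1.44Traceback (most recent call last):
  File "plan.py", line 11, in <module>
    print("t",round(s["clock"],1),"pos",s["eef_pos"].round(1),"gap",s["finger_gap"].round(1),"SHIFT",R.inv().apply(np.array([x,y,z])-s["eef_pos"]).round(1),"TURN",(R.inv()*T).as_rotvec().round(3))
                                                                    ^^^^^^^^^^^^^^^^^^^^^
AttributeError: 'float' object has no attribute 'round'
```

```bash
sed -i 's/s\["finger_gap"\].round(1)/round(s["finger_gap"],1)/' plan.py; python3 plan.py 394 249.5 90 129.8
```

```text
q6 1.44
t 0.1 pos [152.9 528.1 205. ] gap 94.2 SHIFT [-309.1 -200.4  115.1] TURN [-1.000e-03  1.000e-03  2.165e+00]
```

```bash
python3 -m crank '[[100,-309,-200,85,0,0,2.165],[100,-309,-200,85,0,0,2.165],[100,-309,-200,85,0,0,2.165],[100,-309,-200,85,0,0,2.165],[100,-309,-200,85,0,0,2.165],[100,-309,-200,85,0,0,2.165],[100,-309,-200,85,0,0,2.165],[100,-309,-200,85,0,0,2.165],[100,-309,-200,85,0,0,2.165],[100,-309,-200,85,0,0,2.165]]' 20; python3 plan.py 394 249.5 80 129.8
```

```text
clock: 1.1
eef_pos: [394.4, 249.3, 120.0]
eef_rot: [-3.141, 0.001, 1.352]
wrist_force: [0.4, 0.6, -0.4]
finger_gap: 93.5
finger_force: 0.0
q6 1.44
t 1.1 pos [394.4 249.3 120. ] gap 93.5 SHIFT [ 0.1 -0.4 40. ] TURN [-0.001  0.001  0.657]
```

```bash
python3 -m crank '[[100,0,0,10,0,0,0.657],[100,0,0,20,0,0,0.657],[100,0,0,30,0,0,0.657],[100,0,0,40,0,0,0.657],[100,0,0,40,0,0,0.657],[100,0,0,40,0,0,0.657],[100,0,0,40,0,0,0.657]]'; python3 plan.py 394 249.5 12 129.8
python3 - <<'E'
from h import *
p,d=optics.camera("wrist");cv2.imwrite("pics/w1.png",p[...,::-1])
E
```

```text
clock: 1.8
eef_pos: [394.1, 250.3, 80.5]
eef_rot: [-3.142, 0.0, 0.705]
wrist_force: [-0.3, 0.0, -0.2]
finger_gap: 94.0
finger_force: 0.0
q6 1.44
t 1.8 pos [394.1 250.3  80.5] gap 94.0 SHIFT [-0.6  0.5 68.5] TURN [-0.    0.    0.01]
```

View pics/w1.png

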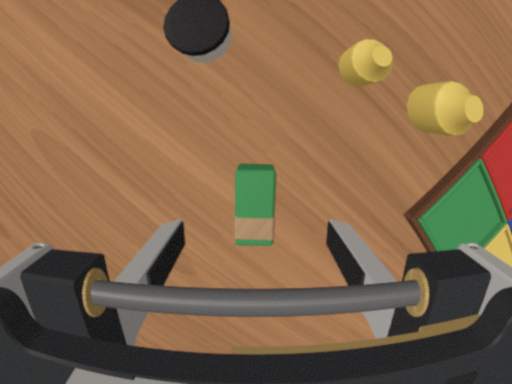

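The wrist view shows the bar at (255,204), square to the fingers and midway between them (finger tips at about (183,228) and (329,228)). I'll descend and grip.

```bash
python3 -m crank '[[100,0,0,20,0,0,0],[100,0,0,40,0,0,0],[100,0,0,58,0,0,0],[100,0,0,66,0,0,0],[100,0,0,68,0,0,0],[100,0,0,68,0,0,0]]'; python3 -m crank '[[0,0,0,0,0,0,0],[0,0,0,0,0,0,0],[0,0,0,0,0,0,0],[0,0,0,0,0,0,0],[0,0,0,0,0,0,0],[0,0,0,0,0,0,0],[0,0,0,0,0,0,0]]' 20;  python3 plan.py 523.7 65.6 125 82.3; python3 plan.py 523.7 65.6 125 -7.7
```

```text
clock: 2.45
eef_pos: [394.4, 250.4, 12.9]
eef_rot: [3.142, -0.0, 0.703]
wrist_force: [-0.1, -0.4, -0.6]
finger_gap: 94.2
finger_force: 0.0
clock: 3.15
eef_pos: [394.1, 250.3, 12.4]
eef_rot: [3.142, 0.0, 0.703]
wrist_force: [-0.6, -0.2, -0.6]
finger_gap: 41.7
finger_force: 0.0
q6 -1.31
t 3.1 pos [394.1 250.3  12.4] gap 41.7 SHIFT [ -20.5  224.6 -112.6] TURN [-0.     0.    -2.304]
q6 0.26
t 3.1 pos [394.1 250.3  12.4] gap 41.7 SHIFT [ -20.5  224.6 -112.6] TURN [-0.     0.    -0.734]
```

```bash
python3 -m crank '[[0,0,0,0,0,0,0],[0,0,0,0,0,0,0],[0,0,0,0,0,0,0],[0,0,0,-10,0,0,0],[0,0,0,-40,0,0,0],[0,0,0,-80,0,0,0],[0,0,0,-113,0,0,0],[0,0,0,-113,0,0,0]]' 20;  python3 plan.py 523.7 65.6 125 -7.7
```

```text
clock: 3.95
eef_pos: [395.8, 251.2, 130.0]
eef_rot: [3.14, -0.007, 0.703]
wrist_force: [-0.3, -0.2, -1.9]
finger_gap: 32.1
finger_force: 19.9
q6 0.26
t 4.0 pos [395.8 251.2 130. ] gap 32.1 SHIFT [-22.4 224.3   5.2] TURN [ 0.004 -0.006 -0.734]
```

```bash
python3 -m crank '[[0,-2,20,0,0,0,-0.1],[0,-5,50,0,0,0,-0.2],[0,-9,90,0,0,0,-0.3],[0,-13,130,0,0,0,-0.4],[0,-17,170,0,0,0,-0.5],[0,-20,205,0,0,0,-0.62],[0,-22,220,0,0,0,-0.734],[0,-22,224,0,0,0,-0.734],[0,-22,224,0,0,0,-0.734]]';  python3 plan.py 523.7 65.6 22 -7.7
```

```text
clock: 4.85
eef_pos: [521.8, 65.1, 124.9]
eef_rot: [-3.14, 0.0, 1.433]
wrist_force: [0.4, -0.9, -1.5]
finger_gap: 31.9
finger_force: 19.9
q6 0.26
t 4.8 pos [521.8  65.1 124.9] gap 31.9 SHIFT [  0.7   2.  102.9] TURN [-0.001  0.    -0.004]
```

```bash
python3 -m crank '[[0,1,2,25,0,0,0],[0,1,2,55,0,0,0],[0,1,2,80,0,0,0],[0,1,2,94,0,0,0],[0,1,2,98,0,0,0],[0,1,2,100,0,0,0],[0,1,2,101,0,0,0],[0,1,2,102,0,0,0],[0,1,2,102,0,0,0]]';  python3 plan.py 523.7 65.6 22 -7.7
```

```text
clock: 5.75
eef_pos: [524.5, 65.9, 24.0]
eef_rot: [3.141, -0.0, 1.437]
wrist_force: [-0.0, -0.3, -0.9]
finger_gap: 31.6
finger_force: 19.9
q6 0.26
t 5.8 pos [524.5  65.9  24. ] gap 31.6 SHIFT [-0.4 -0.8  2. ] TURN [ 0.001 -0.     0.   ]
```

```bash
python3 -m crank '[[0,0,0,0.5,0,0,0],[0,0,0,1,0,0,0],[0,0,0,1.5,0,0,0],[0,0,0,2,0,0,0],[0,0,0,2,0,0,0]]'
```

```text
clock: 6.25
eef_pos: [524.4, 65.8, 22.4]
eef_rot: [3.141, -0.0, 1.437]
wrist_force: [-6.3, -0.5, 13.1]
finger_gap: 31.6
finger_force: 19.9
```

```bash
python3 -m crank '[[40,0,0,-0.5,0,0,0],[45,0,0,-0.5,0,0,0],[55,0,0,-0.5,0,0,0],[60,0,0,-0.5,0,0,0],[60,0,0,-10,0,0,0],[60,0,0,-40,0,0,0],[100,0,0,-80,0,0,0],[100,0,0,-110,0,0,0]]'; python3 plan.py 544 257.6 95 16.4
```

```text
clock: 7.05
eef_pos: [524.5, 65.9, 134.3]
eef_rot: [3.14, -0.0, 1.437]
wrist_force: [-0.8, -0.2, -0.1]
finger_gap: 68.9
finger_force: 0.0
q6 0.16
t 7.0 pos [524.5  65.9 134.3] gap 68.9 SHIFT [192.6  -6.4  39.3] TURN [ 0.002  0.    -0.42 ]
```

```bash
python3 -m crank '[[100,30,-1,0,0,0,-0.1],[100,70,-2,0,0,0,-0.2],[100,115,-4,0,0,0,-0.3],[100,155,-5,0,0,0,-0.4],[100,180,-6,10,0,0,-0.42],[100,192,-6,30,0,0,-0.42],[100,192,-6,39,0,0,-0.42],[100,192,-6,39,0,0,-0.42]]'; python3 plan.py 544 257.6 12 16.4
python3 - <<'E'
from h import *
p,d=optics.camera("wrist");cv2.imwrite("pics/w2.png",p[...,::-1])
E
```

```text
clock: 7.85
eef_pos: [543.3, 256.3, 91.6]
eef_rot: [-3.139, 0.0, 1.857]
wrist_force: [-0.4, -0.0, -0.6]
finger_gap: 93.5
finger_force: 0.0
q6 0.16
t 7.8 pos [543.3 256.3  91.6] gap 93.5 SHIFT [ 1.1  1.2 79.6] TURN [-0.002  0.    -0.   ]
```

View pics/w2.png

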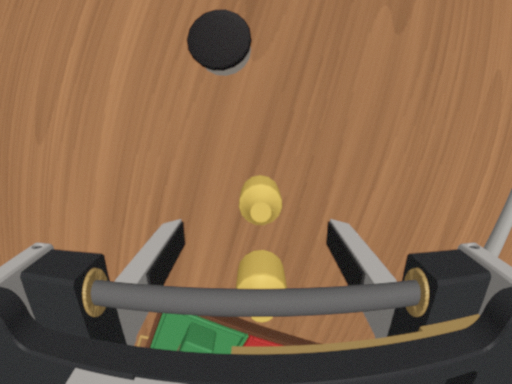

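The small bottle is at (261,200), centred between the fingers. The larger one at (261,285) lies off the closing line. I'll descend and grip.

```bash
python3 -m crank '[[100,1,0,25,0,0,0],[100,1,0,50,0,0,0],[100,1,0,70,0,0,0],[70,1,0,79,0,0,0],[50,1,0,79,0,0,0],[30,1,0,79,0,0,0],[0,1,0,79,0,0,0],[0,1,0,79,0,0,0],[0,1,0,79,0,0,0],[0,1,0,79,0,0,0]]' 15; python3 -m crank '[[0,0,0,0,0,0,0],[0,0,0,0,0,0,0],[0,0,0,0,0,0,0]]'
```

```text
clock: 8.9
eef_pos: [543.8, 258.0, 13.7]
eef_rot: [3.141, -0.0, 1.857]
wrist_force: [1.1, 0.4, 0.4]
finger_gap: 41.4
finger_force: 0.4
clock: 9.2
eef_pos: [543.8, 257.9, 13.6]
eef_rot: [3.141, -0.0, 1.857]
wrist_force: [-0.1, -0.6, 2.6]
finger_gap: 35.6
finger_force: 15.0
```

```bash
python3 -m crank '[[0,0,0,-15,0,0,0],[0,0,0,-45,0,0,0],[0,0,0,-85,0,0,0],[0,0,0,-115,0,0,0],[0,0,0,-120,0,0,0],[0,0,0,-120,0,0,0]]'; python3 plan.py 510.6 -31.5 130 -7.7
```

```text
clock: 9.8
eef_pos: [543.9, 258.0, 134.6]
eef_rot: [3.14, -0.0, 1.857]
wrist_force: [0.7, -0.8, -0.5]
finger_gap: 35.4
finger_force: 15.0
q6 0.07
t 9.8 pos [543.9 258.  134.6] gap 35.4 SHIFT [-268.3 -113.6    4.3] TURN [ 0.002 -0.     0.42 ]
```

```bash
python3 -m crank '[[0,-20,-8,0,0,0,0.06],[0,-55,-23,0,0,0,0.12],[0,-95,-40,0,0,0,0.18],[0,-135,-57,0,0,0,0.24],[0,-175,-74,0,0,0,0.3],[0,-215,-91,0,0,0,0.36],[0,-245,-104,0,0,0,0.42],[0,-262,-111,0,0,0,0.42],[0,-268,-113.5,0,0,0,0.42],[0,-268,-113.5,0,0,0,0.42]]'; python3 plan.py 510.6 -31.5 25 -7.7
```

```text
clock: 10.8
eef_pos: [510.0, -31.5, 132.6]
eef_rot: [-3.14, -0.0, 1.436]
wrist_force: [0.1, -0.5, -0.4]
finger_gap: 35.6
finger_force: 15.0
q6 0.07
t 10.8 pos [510.  -31.5 132.6] gap 35.6 SHIFT [  0.    0.8 107.6] TURN [-0.002 -0.    -0.   ]
```

```bash
python3 -m crank '[[0,0,1,25,0,0,0],[0,0,1,60,0,0,0],[0,0,1,88,0,0,0],[0,0,1,101,0,0,0],[0,0,1,105,0,0,0],[0,0,1,106,0,0,0],[0,0,1,107,0,0,0],[0,0,1,107,0,0,0]]';python3 -m crank '[[0,0,0,0.5,0,0,0],[0,0,0,1,0,0,0],[0,0,0,1,0,0,0]]'
```

```text
clock: 11.6
eef_pos: [511.9, -31.4, 27.4]
eef_rot: [3.14, -0.0, 1.437]
wrist_force: [0.2, 0.3, -0.2]
finger_gap: 35.8
finger_force: 15.0
clock: 11.9
eef_pos: [511.5, -31.4, 25.6]
eef_rot: [3.141, 0.0, 1.437]
wrist_force: [-1.0, 0.3, -0.4]
finger_gap: 35.4
finger_force: 15.0
```

```bash
python3 -m crank '[[0,0,0,0.5,0,0,0],[0,0,0,1,0,0,0],[0,0,0,1.5,0,0,0],[0,0,0,1.5,0,0,0]]'
```

```text
clock: 12.3
eef_pos: [511.3, -31.4, 23.9]
eef_rot: [-3.141, 0.0, 1.437]
wrist_force: [-0.4, -0.0, -0.9]
finger_gap: 35.6
finger_force: 15.0
```

```bash
python3 -m crank '[[0,0,0,0.5,0,0,0],[0,0,0,0.7,0,0,0],[0,0,0,0.7,0,0,0]]'
```

```text
clock: 12.6
eef_pos: [511.4, -31.4, 23.6]
eef_rot: [3.142, 0.0, 1.437]
wrist_force: [-3.0, 0.4, 4.7]
finger_gap: 35.9
finger_force: 15.0
```

Contact is confirmed. I'll release, then go to the ring box.

```bash
python3 -m crank '[[45,0,0,0,0,0,0],[50,0,0,0,0,0,0],[60,0,0,0,0,0,0],[65,0,0,0,0,0,0],[65,0,0,-10,0,0,0],[65,0,0,-40,0,0,0],[100,0,0,-80,0,0,0],[100,0,0,-115,0,0,0]]'; python3 plan.py 390.5 -256.4 85 120.2
```

```text
clock: 13.4
eef_pos: [511.4, -31.4, 140.7]
eef_rot: [3.141, -0.0, 1.437]
wrist_force: [1.0, -1.6, -0.1]
finger_gap: 73.3
finger_force: 0.0
q6 0.46
t 13.4 pos [511.4 -31.4 140.7] gap 73.3 SHIFT [-239.1  -89.8   55.6] TURN [ 0.001 -0.     0.91 ]
```

```bash
python3 -m crank '[[100,-20,-8,0,0,0,0.12],[100,-60,-23,0,0,0,0.24],[100,-105,-40,0,0,0,0.36],[100,-150,-57,0,0,0,0.48],[100,-190,-72,10,0,0,0.6],[100,-220,-84,25,0,0,0.72],[100,-237,-90,45,0,0,0.84],[100,-239,-90,55,0,0,0.91],[100,-239,-90,55,0,0,0.91]]'; python3 plan.py 390.5 -256.4 11 120.2
python3 - <<'E'
from h import *
p,d=optics.camera("wrist");cv2.imwrite("pics/w3.png",p[...,::-1])
E
```

```text
clock: 14.3
eef_pos: [389.5, -256.4, 82.8]
eef_rot: [-3.14, 0.001, 0.524]
wrist_force: [-0.1, -0.1, 0.6]
finger_gap: 94.1
finger_force: 0.0
q6 0.46
t 14.3 pos [ 389.5 -256.4   82.8] gap 94.1 SHIFT [ 0.9  0.6 71.7] TURN [-0.002  0.001 -0.003]
```

View pics/w3.png

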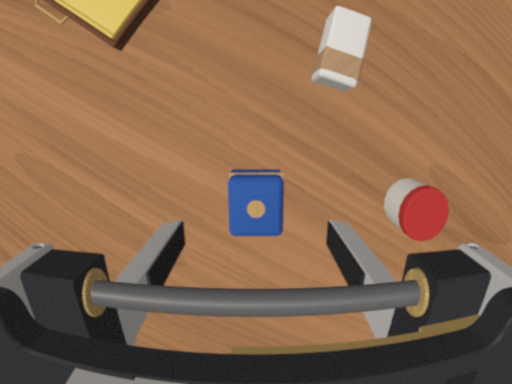

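The ring box is at (256,205), square to the fingers and centred. The red jar at (420,210) stays outside the right finger. I'll descend and grip.

```bash
python3 -m crank '[[100,1,0.5,25,0,0,0],[100,1,0.5,48,0,0,0],[100,1,0.5,64,0,0,0],[70,1,0.5,70,0,0,0],[50,1,0.5,71,0,0,0],[30,1,0.5,71,0,0,0],[0,1,0.5,71,0,0,0],[0,1,0.5,71,0,0,0],[0,1,0.5,71,0,0,0],[0,1,0.5,71,0,0,0]]' 20; python3 -m crank '[[0,0,0,0,0,0,0],[0,0,0,0,0,0,0],[0,0,0,0,0,0,0]]'
```

```text
clock: 15.35
eef_pos: [391.5, -256.2, 12.5]
eef_rot: [3.141, -0.0, 0.527]
wrist_force: [-1.6, 0.8, 2.7]
finger_gap: 43.8
finger_force: 20.0
clock: 15.65
eef_pos: [391.5, -256.2, 12.5]
eef_rot: [3.141, -0.0, 0.527]
wrist_force: [-0.1, 1.8, 5.0]
finger_gap: 43.8
finger_force: 20.0
```

```bash
python3 -m crank '[[0,0,0,-15,0,0,0],[0,0,0,-45,0,0,0],[0,0,0,-85,0,0,0],[0,0,0,-115,0,0,0],[0,0,0,-120,0,0,0],[0,0,0,-120,0,0,0]]'; python3 plan.py 607.7 -44.6 132 -7.7;python3 plan.py 607.7 -44.6 132 82.3
```

```text
clock: 16.25
eef_pos: [391.5, -256.2, 132.3]
eef_rot: [3.141, -0.0, 0.527]
wrist_force: [0.0, 0.4, -1.0]
finger_gap: 44.0
finger_force: 20.0
q6 0.06
t 16.2 pos [ 391.5 -256.2  132.3] gap 44.0 SHIFT [293.3 -74.2   0.3] TURN [ 0.001  0.    -0.91 ]
q6 -1.51
t 16.2 pos [ 391.5 -256.2  132.3] gap 44.0 SHIFT [293.3 -74.2   0.3] TURN [ 1.00e-03  1.00e-03 -2.48e+00]
```

```bash
python3 -m crank '[[0,20,-5,0,0,0,-0.1],[0,60,-15,0,0,0,-0.2],[0,105,-27,0,0,0,-0.3],[0,150,-38,0,0,0,-0.42],[0,195,-49,0,0,0,-0.54],[0,235,-60,0,0,0,-0.66],[0,265,-67,0,0,0,-0.78],[0,285,-72,0,0,0,-0.9],[0,293,-74,0,0,0,-0.91],[0,293,-74,0,0,0,-0.91]]'; python3 plan.py 607.7 -44.6 24 -7.7
```

```text
clock: 17.25
eef_pos: [607.1, -44.5, 130.4]
eef_rot: [-3.139, 0.0, 1.435]
wrist_force: [-0.5, -0.2, -1.0]
finger_gap: 44.1
finger_force: 20.0
q6 0.06
t 17.2 pos [607.1 -44.5 130.4] gap 44.1 SHIFT [ -0.    0.9 106.4] TURN [-0.003  0.    -0.002]
```

```bash
python3 -m crank '[[0,0,1,25,0,0,0],[0,0,1,60,0,0,0],[0,0,1,88,0,0,0],[0,0,1,101,0,0,0],[0,0,1,104,0,0,0],[0,0,1,105,0,0,0],[0,0,1,106,0,0,0],[0,0,1,106,0,0,0],[0,0,1,106,0,0,0]]';python3 -m crank '[[0,0,0,0.5,0,0,0],[0,0,0,1,0,0,0],[0,0,0,1,0,0,0]]'
```

```text
clock: 18.15
eef_pos: [608.8, -45.0, 27.0]
eef_rot: [3.14, -0.0, 1.437]
wrist_force: [-0.1, -0.8, -1.1]
finger_gap: 43.8
finger_force: 20.0
clock: 18.45
eef_pos: [608.4, -45.0, 25.2]
eef_rot: [-3.142, 0.0, 1.437]
wrist_force: [0.2, -0.5, -1.6]
finger_gap: 44.1
finger_force: 20.0
```

```bash
python3 -m crank '[[0,0,0,0.5,0,0,0],[0,0,0,1,0,0,0],[0,0,0,1.5,0,0,0],[0,0,0,2,0,0,0],[0,0,0,2,0,0,0]]'
```

```text
clock: 18.95
eef_pos: [608.4, -45.0, 23.1]
eef_rot: [-3.141, -0.0, 1.437]
wrist_force: [-0.6, -0.8, -0.8]
finger_gap: 44.1
finger_force: 20.0
```

```bash
python3 -m crank '[[0,0,0,0.4,0,0,0],[0,0,0,0.8,0,0,0],[0,0,0,1,0,0,0],[0,0,0,1,0,0,0]]'
```

```text
clock: 19.35
eef_pos: [608.5, -45.0, 22.6]
eef_rot: [3.141, 0.0, 1.437]
wrist_force: [-2.4, -0.0, 5.3]
finger_gap: 44.0
finger_force: 20.0
```

```bash
python3 -m crank '[[50,0,0,0,0,0,0],[55,0,0,0,0,0,0],[60,0,0,0,0,0,0],[65,0,0,0,0,0,0],[65,0,0,-10,0,0,0],[65,0,0,-40,0,0,0],[100,0,0,-80,0,0,0],[100,0,0,-115,0,0,0]]'; python3 plan.py 460.5 -387 95 15;python3 plan.py 460.5 -387 95 -40
```

```text
clock: 20.15
eef_pos: [608.5, -45.0, 139.8]
eef_rot: [3.141, 0.0, 1.437]
wrist_force: [0.1, -0.2, 0.6]
finger_gap: 73.7
finger_force: 0.0
q6 -0.96
t 20.1 pos [608.5 -45.  139.8] gap 73.7 SHIFT [-358.7 -101.    44.7] TURN [ 0.001  0.    -0.396]
q6 -0.0
t 20.1 pos [608.5 -45.  139.8] gap 73.7 SHIFT [-358.7 -101.    44.7] TURN [ 0.001 -0.     0.564]
```

```bash
python3 -m crank '[[100,-30,-8,0,0,0,0.06],[100,-75,-21,0,0,0,0.12],[100,-120,-34,0,0,0,0.18],[100,-165,-46,0,0,0,0.26],[100,-210,-59,0,0,0,0.34],[100,-255,-72,0,0,0,0.42],[100,-300,-84,5,0,0,0.5],[100,-335,-94,20,0,0,0.564],[100,-355,-100,35,0,0,0.564],[100,-359,-101,44,0,0,0.564]]'; python3 -m crank '[[100,0,0,0,0,0,0],[100,0,0,0,0,0,0]]'; python3 plan.py 460.5 -387 14 -40
python3 - <<'E'
from h import *
p,d=optics.camera("wrist");cv2.imwrite("pics/w4.png",p[...,::-1])
E
```

```text
clock: 21.15
eef_pos: [459.0, -389.1, 92.8]
eef_rot: [-3.141, 0.0, 0.87]
wrist_force: [0.6, 0.5, 0.6]
finger_gap: 94.0
finger_force: 0.0
clock: 21.35
eef_pos: [461.1, -386.6, 94.0]
eef_rot: [3.141, -0.0, 0.874]
wrist_force: [-0.2, -0.5, 0.3]
finger_gap: 93.8
finger_force: 0.0
q6 -0.0
t 21.4 pos [ 461.1 -386.6   94. ] gap 93.8 SHIFT [-0.7 -0.2 80. ] TURN [ 0.001 -0.     0.001]
```

View pics/w4.png

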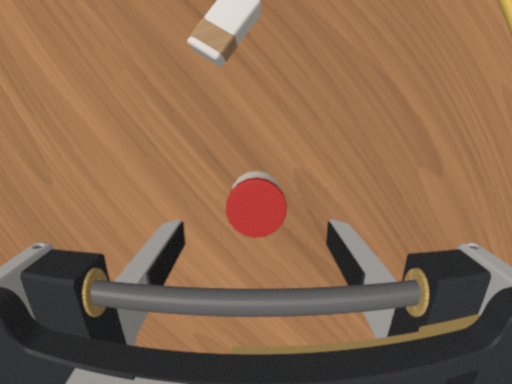

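The red jar is at (256,207), centred between the fingers. I'll descend and grip.

```bash
python3 -m crank '[[100,-0.5,0,25,0,0,0],[100,-0.5,0,52,0,0,0],[100,-0.5,0,71,0,0,0],[70,-0.5,0,78,0,0,0],[50,-0.5,0,79,0,0,0],[30,-0.5,0,79,0,0,0],[0,-0.5,0,79,0,0,0],[0,-0.5,0,79,0,0,0],[0,-0.5,0,79,0,0,0],[0,-0.5,0,79,0,0,0]]' 25; python3 -m crank '[[0,0,0,0,0,0,0],[0,0,0,0,0,0,0],[0,0,0,0,0,0,0]]'; python3 -m crank '[[0,0,0,-15,0,0,0],[0,0,0,-45,0,0,0],[0,0,0,-85,0,0,0],[0,0,0,-115,0,0,0],[0,0,0,-120,0,0,0],[0,0,0,-120,0,0,0]]'; python3 plan.py 620.8 52.5 135 -7.7;python3 plan.py 620.8 52.5 135 82.3
```

```text
clock: 22.4
eef_pos: [460.3, -387.9, 14.8]
eef_rot: [3.141, 0.0, 0.873]
wrist_force: [-0.6, 0.9, 5.3]
finger_gap: 49.2
finger_force: 25.0
clock: 22.7
eef_pos: [460.3, -387.9, 14.8]
eef_rot: [3.141, 0.0, 0.873]
wrist_force: [-0.3, 1.7, 5.4]
finger_gap: 49.8
finger_force: 25.0
clock: 23.3
eef_pos: [460.2, -387.8, 135.1]
eef_rot: [3.14, 0.0, 0.873]
wrist_force: [0.3, 0.4, -2.0]
finger_gap: 49.3
finger_force: 25.0
q6 0.22
t 23.3 pos [ 460.2 -387.8  135.1] gap 49.3 SHIFT [ 4.406e+02 -1.599e+02 -2.000e-01] TURN [ 0.001  0.001 -0.564]
q6 -1.35
t 23.3 pos [ 460.2 -387.8  135.1] gap 49.3 SHIFT [ 4.406e+02 -1.599e+02 -2.000e-01] TURN [ 1.000e-03  2.000e-03 -2.134e+00]
```

```bash
python3 -m crank '[[0,20,-7,0,0,0,-0.05],[0,60,-22,0,0,0,-0.1],[0,105,-38,0,0,0,-0.15],[0,150,-54,0,0,0,-0.2],[0,195,-71,0,0,0,-0.26],[0,240,-87,0,0,0,-0.32],[0,285,-103,0,0,0,-0.38],[0,325,-118,0,0,0,-0.44],[0,360,-131,0,0,0,-0.5],[0,385,-140,0,0,0,-0.564]]'; python3 -m crank '[[0,0,0,0,0,0,0],[0,0,0,0,0,0,0]]'; python3 plan.py 620.8 52.5 135 -7.7
```

```text
clock: 24.3
eef_pos: [599.8, -0.3, 132.2]
eef_rot: [-3.139, 0.0, 1.441]
wrist_force: [-0.4, -0.4, -1.0]
finger_gap: 49.2
finger_force: 25.0
clock: 24.5
eef_pos: [599.5, -2.6, 132.6]
eef_rot: [-3.139, 0.0, 1.437]
wrist_force: [0.3, -0.9, -1.3]
finger_gap: 49.2
finger_force: 25.0
q6 0.22
t 24.5 pos [599.5  -2.6 132.6] gap 49.2 SHIFT [57.5 13.7 -2.4] TURN [-0.003  0.     0.   ]
```

Next is the move over the tray, then down to about 3 mm above the expected contact height of 24.8.

```bash
python3 -m crank '[[0,20,5,0,0,0,0],[0,40,10,0,0,0,0],[0,52,13,0,0,0,0],[0,57,14,0,0,0,0],[0,57,14,0,0,0,0],[0,57,14,25,0,0,0],[0,57,14,58,0,0,0],[0,57,14,85,0,0,0],[0,57,14,99,0,0,0],[0,57,14,103,0,0,0]]';python3 -m crank '[[0,0,0,0.5,0,0,0],[0,0,0,1,0,0,0],[0,0,0,1,0,0,0]]';python3 plan.py 620.8 52.5 24.8 -7.7
```

```text
clock: 25.5
eef_pos: [621.0, 51.2, 30.0]
eef_rot: [-3.14, 0.0, 1.436]
wrist_force: [1.2, -0.5, -1.1]
finger_gap: 49.4
finger_force: 25.0
clock: 25.8
eef_pos: [622.3, 51.9, 31.5]
eef_rot: [3.14, -0.0, 1.437]
wrist_force: [-0.1, 0.1, 0.5]
finger_gap: 49.4
finger_force: 25.0
q6 0.22
t 25.8 pos [622.3  51.9  31.5] gap 49.4 SHIFT [ 0.4 -1.6  6.7] TURN [ 0.002 -0.     0.   ]
```

```bash
python3 -m crank '[[0,0,-1,1.5,0,0,0],[0,0,-1,3,0,0,0],[0,0,-1,4.5,0,0,0],[0,0,-1,5,0,0,0],[0,0,-1,5.5,0,0,0],[0,0,-1,6,0,0,0],[0,0,-1,6,0,0,0]]'
```

```text
clock: 26.5
eef_pos: [620.8, 52.1, 24.8]
eef_rot: [3.142, -0.0, 1.437]
wrist_force: [-4.0, -0.8, 7.1]
finger_gap: 49.3
finger_force: 25.0
```

Contact. I'll release, rise, move aside and check.

```bash
python3 -m crank '[[57,0,0,0,0,0,0],[62,0,0,0,0,0,0],[66,0,0,0,0,0,0],[66,0,0,0,0,0,0],[66,0,0,-10,0,0,0],[66,0,0,-40,0,0,0],[66,0,0,-80,0,0,0],[66,0,0,-120,0,0,0],[66,45,0,-150,0,0,0],[66,90,0,-170,0,0,0]]'; python3 -m crank '[[66,45,0,0,0,0,0],[66,90,0,0,0,0,0],[66,135,0,0,0,0,0],[66,180,0,0,0,0,0],[66,225,0,0,0,0,0],[66,260,0,0,0,0,0],[66,260,0,0,0,0,0]]'
python3 - <<'E'
from seg import *
p,d=optics.camera("top");c=optics.calibration("top")
comp(p,d,c,zmin=27)
cv2.imwrite("pics/top1.png",cv2.resize(p[130:270,110:410,::-1],None,fx=2.6,fy=2.6,interpolation=cv2.INTER_CUBIC))
E
```

```text
clock: 27.5
eef_pos: [632.9, 138.3, 196.6]
eef_rot: [3.138, -0.001, 1.434]
wrist_force: [0.8, 0.3, -0.5]
finger_gap: 61.9
finger_force: 0.0
clock: 28.2
eef_pos: [665.8, 400.2, 191.8]
eef_rot: [-3.14, 0.0, 1.441]
wrist_force: [-0.9, 0.1, -0.4]
finger_gap: 62.4
finger_force: 0.0
[369. 101.] 488 h47 rgb [165.  94.  54.] ctr [ 835.3 -358.4] size [50.3 69.3] ang72.1 max55 mean [ 837.1 -351.3]
[159. 101.] 21 h32 rgb [153. 158. 154.] ctr [833. 288.] size [15.5 31.9] ang10.8 max33 mean [834.3 288.4]
[174. 102.] 41 h32 rgb [127. 118. 107.] ctr [832.9 241.7] size [43.8 17.5] ang80.3 max36 mean [832.9 241.9]
[191. 103.] 64 h34 rgb [88. 57. 35.] ctr [829.5 183. ] size [65.1 17.8] ang84.5 max35 mean [828.1 186. ]
[233. 167.] 204 h60 rgb [182.  31.  21.] ctr [619.   52.8] size [46.9 44.4] ang89.5 max67 mean [618.7  51.7]
[264. 172.] 237 h53 rgb [ 52.  89. 156.] ctr [606.1 -45.1] size [48.6 42.7] ang83.8 max58 mean [605.6 -44.5]
[191. 184.] 167 h71 rgb [199. 165.  10.] ctr [568.6 182.4] size [19.  18.6] ang0.9 max75 mean [567.2 181.8]
[330. 193.] 213 h40 rgb [194. 183. 167.] ctr [ 539.4 -251.8] size [60.8 33.3] ang13.6 max45 mean [ 540.1 -251.8]
[229. 198.] 215 h50 rgb [ 71. 132.  69.] ctr [522.2  65.5] size [62.9 31.9] ang79.3 max55 mean [521.9  65.6]
[260. 202.] 105 h68 rgb [202. 168.  10.] ctr [508.7 -31.1] size [13.  15.4] ang45.5 max74 mean [508.6 -31.3]
```

View pics/top1.png

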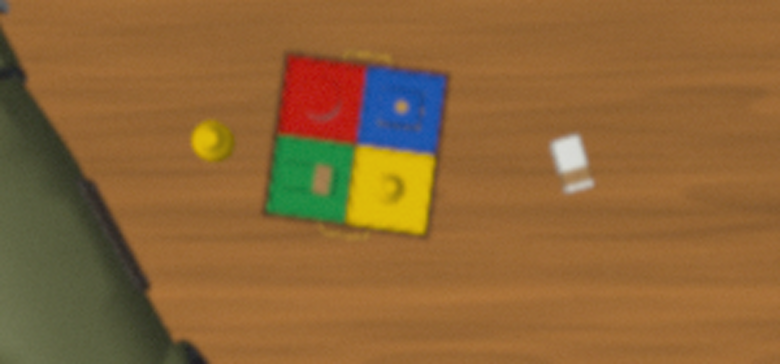

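The view shows all four items near the centres of their own trays: red (323,97), blue (402,105), green (320,180) and yellow (390,188). Their tops are each about 10 mm above their bench heights and within 3 mm of centre. The white bar (572,162) hasn't moved, and the gripper never went near the black jar. I'll hand in.

```bash
python3 -c "
from cell import manip
print(manip.sign_off())"
```

```text
the job is handed in; nothing more can be done
None
```

The red-lidded jar, blue ring box, small yellow bottle and green bar are each set down in the tray of their own colour, within about 3 mm of centre. The white bar did not move. The black jar was hidden by the arm in the final picture, but the gripper never went near it. The job was handed in at about 28 s; no verdict came back.

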